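# Make room on the display rail and hang the wide panel

### The job

The wide framed panel waiting in the slotted block has to go up on the display rail, but the narrow panel hanging loose in the middle takes up the room. Slide that narrow panel along the rail, out of the way, right up to the other narrow one at the left end board; then hook the wide panel over the rail in the space this frees, picture facing the same way as the others, and slide it up to them so that all three hang in a closed row, edge to edge from that end board. Drop none of the panels, let go of everything at the end, and leave the ink jar, pen pot, paperweight and tissue box where they stand.

Things in the scene. Friction and masses are not known exactly. Their poses are not given: they have to be found in the camera images.
- rail_mid (a point): Middle of the top edge of the display rail, 165 mm above the table. The rail is a flat wooden strip on edge, 10 mm thick (x), 45 mm high, 360 mm long (y), fixed between the stand's end boards. z is up, +y to the left end board; the panels hang on the +x side, pictures to +x, away from the robot.
- stand: Fixed wooden display stand. Origin: centre of its underside, straight below rail_mid, same axes. Base board 110 (x) x 396 (y) x 18 mm; upright end boards 50 mm deep, 18 mm thick, tops 195 mm above the table, inner faces at y = +180 and -180 mm.
- panel_wide_center (a point): Centre of the wide framed panel: 140 mm wide (y), 160 mm high (z), 12 mm thick (x), 0.2 to 0.3 kg. Picture on its +x side, hanging strip on its back. The bare top 50 mm above the strip can be gripped across the 12 mm. Starts upright in the slotted block. Hung up, this centre is 27 mm below the rail's top and 12 to 16 mm to +x of rail_mid.
- panel_wide_strip (a point): Inside top of the wide panel's aluminium hanging strip: 13.5 mm behind (-x) the panel's middle plane, 53 mm below its top edge; this point comes to rest on the rail's top edge. Strip 80 mm wide (y): a 3 mm bridge back from the panel, then a 3 mm lip down 28 mm, its end flared to 22 mm from the panel's back. Gap from back to lip 15 mm, for the 10 mm rail.
- panel_loose_center (a point): Centre of the narrow framed panel hanging loose in the middle of the rail: 85 mm wide (y), 150 mm high (z), 12 mm thick (x), 0.1 to 0.2 kg; same strip, 40 mm wide, bridge 53 mm below the top edge. Hangs with this centre 22 mm below the rail's top, its top leaning about 0.1 rad to +x, and slides along the rail with light friction.
- panel_end_center (a point): Centre of the second narrow framed panel, same size and make, hanging at the left (+y) end of the rail with up to 8 mm between its edge and the end board.
- slot_stand: Fixed wooden block that holds the wide panel upright, on the left or right in front of the rail. Origin: centre of its underside. 72 mm (x), 170 mm (y), 45 mm high; slot along y through its middle, 14 mm wide, floor 15 mm above the table. The panel's picture faces the block's +x.
- tissue_box_center (a point): Centre of the white tissue box, 120 x 120 x 100 mm; bystander, on the other side from the slotted block.
- ink_jar_center (a point): Centre of the glass ink jar, 52 mm diameter, 62 mm high; bystander.
- pen_pot_center (a point): Centre of the ceramic pot (72 mm diameter, 90 mm high) with reed pens standing up to 175 mm above the table; bystander.
- paperweight_center (a point): Centre of the brass paperweight, 64 mm diameter, 46 mm high; bystander.

How it is judged:
By the outcome, as a careful person would: the job done as asked, in the order asked, and still so for the second after the job is handed in, with the robot touching nothing.
It also fails if it takes over 62 s, if anything falls off the work surface, if the arm or the gripper's body presses on something with over 40 N, if the wrist force passes 120 N, or if a joint passes its speed limit or range.

### The arm

A 6-joint arm with a two-finger parallel gripper is mounted at the origin on the work surface. World frame = base frame: x ahead of the robot, y to its left, z up, the work surface at z = 0. Lengths are in m, angles in rad, forces in N, time in s.
With the tool pointing down it reaches from about 0.375 to 0.825 m from the base axis. Payload 5.5 kg.
Tool frame: the origin (TCP) lies midway between the tips of the shut fingers; the grasp point (between the pads) lies 19 mm behind it; z points along the fingers, y is the line along which they close (so a half turn about z gives the same grasp; the last joint's range is limited). The gripper opens to 85 mm and grips with 20 to 120 N. Pads are 22 mm wide; open, the fingers measure 114 mm over their backs; the gripper's body (76 mm by 85 mm) begins 54 mm behind the grasp point. The pads swing forward as they close: fully open they stand 13 mm farther back than shut.
Start: joints at [1.252, 0.314, -0.047, 1.21, 0, 1.571], TCP at [0.188, 0.57, 0.231] pointing down, gripper open.
Joint ranges: [-2.67, 2.67], [-0.69, 1.73], [-1.03, 1.25], [-2.08, 2.16], [-1.42, 1.45], [-3.14, 3.14]. Speed limits (rad/s): [2.39, 2.39, 3.01, 3.14, 3.14, 3.14].

### API

Orientations are given as a rotation vector (axis times angle).
In Python, from station import robot gives the robot as it stands.
- The arm moves only by the tool drive_tool, never from a script. Its argument "increments" is a list that holds one entry, the list of rows, each a list of 4 numbers: the shift along the tool's x, y, z in m, then the turn about the tool's z in rad. In form: [[[x, y, z, roll], ...]]. A call has 1 to 20 rows; each row is the pose to reach, as a shift and turn from the pose commanded when the call began, along the tool's axes at that moment; what a row does not reach only later rows make up. A row lasts 1/8 s, in which the tool goes at most 62.5 mm and 10.7 degrees, less where a joint would pass 70% of its speed; a pose out of reach is approached as far as the arm can. A call with a gripper value outside its range is refused whole. "claw" is the opening in per cent of the stroke, from 0 (shut) to 100 (fully open), set as the call begins (left out, the last holds). The fingers move at their own pace and stop on an object; "grip_force" is the grip in N (left out, the last holds). Time passes only in rows, so rows that repeat a pose let the fingers close. It gives the time, the measured TCP pose, the force, the opening and the grip force at its end, in the units of the state.
- robot.get_state(): the state, without advancing time (a new reading comes with each control period).
- robot.capture(name): name is "side" or "top" or "wrist"; returns a dict with "frame" (480x640x3 uint8, blue, green, red), "depth" (480x640 float32, m along the optical axis (not along the pixel's ray), 0 where there is no reading), "vfov" (degrees; the focal length in pixels is half the picture's height over the tangent of half this angle, whatever the lens; pixels are square), "cx", "cy" (the principal point, pixels), "k1" (the pictures are not rectified: a ray, as slopes to the right and down, at radius r is drawn at 1 + k1 r^2 times it, then the intrinsics apply), "R" (3x3) and "t" (3): a world point X has camera coordinates R X + t; the wrist camera has in their place "T_tool_cam" (4x4, takes a point from camera to tool coordinates, whose origin is the TCP and whose axes are the flange's). Camera axes: x right, y down, z forward; pixel columns grow to the right and rows downward; lengths in m; the calibration is good to about 2 mm. A picture is of the moment at which its call begins: read the wrist's pose just before it.
- robot.hand_in(): hands the job in; it is judged then, once.
Trained networks look in a picture, given as the dict that the camera call returned (one of the last four; its "shot" number tells which), for a name from the list of things; names that differ only in an ending like _2 or _b are one class to them, and where a whole thing is asked for, a point or a joint stands for the part that bears it (a point fixed in the world has none). Each returns a list of dicts, best first, with "p" (0 to 1); they miss things now and then, are a little off and sometimes report something else, mostly with a low value. They report only what shows in the picture. A call takes as long as a camera call.
- robot.boxes_of(query, picture): "location" ([x, y, z] in m, in world coordinates, good to about 4 mm: the middle of the surface that is visible of it).
The state is a dict: "time_s": time; "joints": joint angles; "joint_velocities": joint speeds; "joint_torque": joint torques, N m; "eef_pos": TCP position; "tcp_rot": TCP orientation; "force": force on the tool from outside, world axes, zero at the start; "torque": the same for the moment, N m; "grip_width": opening from 0.0 (shut) to 1.0 (fully open); "finger_force": force on a finger pad.
Only numpy, scipy, OpenCV 4.12 (cv2) and the standard library are available. Lean on these libraries where they do the work, as an engineer would, in place of code of your own. Each camera call takes 0.05 s, during which the arm holds its last target. There are 200 camera calls.

## Working session

There is one attempt and no reset: what is moved stays moved. The work goes in short steps, Python scripts to look and compute and a tool call to move; the robot and the scene stay as the last step left them, time stands still between calls to the robot, and variables do not carry over. Pictures are saved under pics/ and viewed, at most 10 in all, crops included, and the job is handed in when it is done.

Besides the shell and the picture viewer there is one more tool, called after "Emit:" as name(argument=value, ...) on one line, values as JSON. drive_tool: Moves the arm, as the interface text tells. Its arguments: {"type":"object","properties":{"increments":{"type":"array","items":{"type":"array","items":{"type":"array","items":{"type":"number"}}}},"claw":{"type":"number"},"grip_force":{"type":"number"}},"required":["increments"]}

```bash
mkdir -p pics; cat > h.py <<'E'
import numpy as np, cv2
from station import robot
from scipy.spatial.transform import Rotation as Ro
def Tcam(c,st=None):
    T=np.eye(4)
    if 'R' in c:
        R=np.array(c['R']);T[:3,:3]=R.T;T[:3,3]=-R.T@np.array(c['t'])
    else:
        W=np.eye(4);W[:3,:3]=Ro.from_rotvec(st['tcp_rot']).as_matrix();W[:3,3]=st['eef_pos'];T=W@np.array(c['T_tool_cam'])
    return T
def cloud(c,st=None):
    f=240/np.tan(np.radians(c['vfov'])/2)
    K=np.array([[f,0,c['cx']],[0,f,c['cy']],[0,0,1]])
    u,v=np.meshgrid(np.arange(640.),np.arange(480.))
    p=cv2.undistortPoints(np.stack([u,v],-1).reshape(-1,1,2),K,np.array([c['k1'],0,0,0.])).reshape(480,640,2)
    d=c['depth'];P=np.dstack([p[...,0]*d,p[...,1]*d,d])
    T=Tcam(c,st);W=P@T[:3,:3].T+T[:3,3];W[d==0]=np.nan
    return W
E
python3 - <<'E'
from h import *
s=robot.get_state();print({k:np.round(v,3) for k,v in s.items()})
for n in ['top','side']:
    c=robot.capture(n);cv2.imwrite(f'pics/{n}0.png',c['frame']);np.save(f'{n}0.npy',cloud(c))
    print(n,np.round(Tcam(c),2).tolist())
    for q in ['rail_mid','stand','panel_wide_center','panel_wide_strip','panel_loose_center','panel_end_center','slot_stand','tissue_box_center','ink_jar_center','pen_pot_center','paperweight_center']:
        print(q,[(round(b['p'],2),np.round(b['location'],3).tolist()) for b in robot.boxes_of(q,c)[:3]])
E
```

```text
{'time_s': np.float64(0.0), 'joints': array([ 1.252,  0.314, -0.048,  1.21 , -0.   ,  1.571]), 'joint_velocities': array([ 0.002, -0.001, -0.   , -0.   , -0.   , -0.   ]), 'joint_torque': array([ 0.0000e+00, -5.3958e+01,  3.3976e+01,  1.9000e-02, -0.0000e+00,
        0.0000e+00]), 'eef_pos': array([0.188, 0.569, 0.23 ]), 'tcp_rot': array([-4.990e-01, -3.102e+00,  3.000e-03]), 'force': array([0.328, 0.074, 0.059]), 'torque': array([0.062, 0.014, 0.042]), 'finger_force': np.float64(0.0), 'grip_width': np.float64(1.002)}
top [[0.03, -0.99, 0.14, 0.29], [-1.0, -0.03, 0.0, 0.0], [0.0, -0.14, -0.99, 1.64], [0.0, 0.0, 0.0, 1.0]]
rail_mid [(0.86, [0.585, 0.022, 0.02])]
stand [(0.82, [0.584, 0.019, 0.017])]
panel_wide_center [(0.77, [0.41, 0.281, 0.124])]
panel_wide_strip [(0.61, [0.406, 0.283, 0.124])]
panel_loose_center []
panel_end_center [(0.57, [0.597, 0.157, 0.185])]
slot_stand [(0.67, [0.586, 0.02, 0.018]), (0.55, [0.412, 0.252, 0.04])]
tissue_box_center [(0.83, [0.377, -0.252, 0.102])]
ink_jar_center [(0.77, [0.421, 0.059, 0.065]), (0.43, [0.584, 0.018, 0.014])]
pen_pot_center [(0.56, [0.639, -0.354, 0.074])]
paperweight_center [(0.62, [0.611, 0.368, 0.012])]
side [[0.78, -0.42, 0.46, 0.02], [-0.63, -0.53, 0.57, -0.63], [0.01, -0.73, -0.68, 0.88], [0.0, 0.0, 0.0, 1.0]]
rail_mid [(0.74, [0.586, -0.013, 0.015]), (0.37, [0.413, 0.27, 0.128])]
stand [(0.6, [0.592, -0.016, 0.017])]
panel_wide_center [(0.92, [0.412, 0.266, 0.128]), (0.57, [0.613, 0.359, 0.014])]
panel_wide_strip [(0.78, [0.412, 0.271, 0.128])]
panel_loose_center [(0.97, [0.609, -0.026, 0.168])]
panel_end_center [(0.91, [0.598, 0.154, 0.166])]
slot_stand [(0.74, [0.402, 0.236, 0.039]), (0.73, [0.612, 0.36, 0.012])]
tissue_box_center [(0.93, [0.358, -0.273, 0.095])]
ink_jar_center [(0.64, [0.414, 0.042, 0.047])]
pen_pot_center [(0.83, [0.629, -0.361, 0.083])]
paperweight_center [(0.59, [0.609, 0.361, 0.014])]
```

View pics/top0.png

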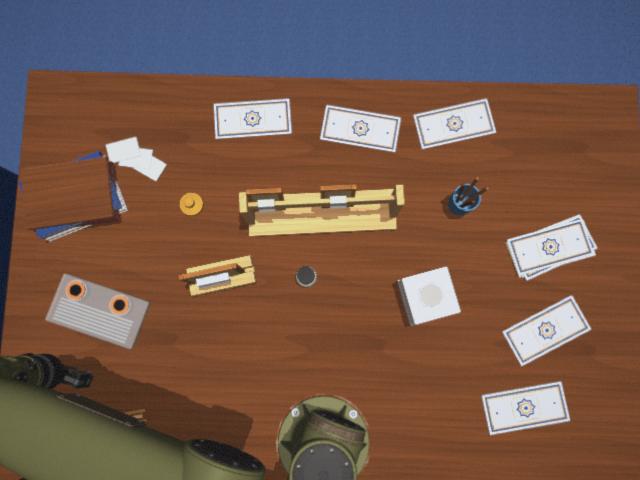

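View pics/side0.png

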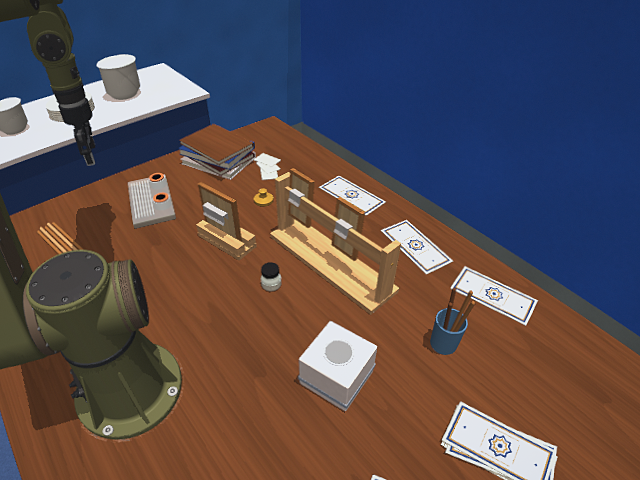

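Top view: the rail runs at row ~197 (columns 245–400), with the loose panel at (338,188) and the end panel at (264,192). The slotted block with the wide panel is at (218,275), the jar at (306,276), the pot at (465,198), the paperweight at (191,204) and the tissue box at (430,296). The side view agrees.

```bash
python3 - <<'E'
from h import *
for n in ['top0','side0']:
    W=np.load(n+'.npy').reshape(-1,3)
    W=W[~np.isnan(W[:,0])]
    def sel(x0,x1,y0,y1,z0,z1):
        m=(W[:,0]>x0)&(W[:,0]<x1)&(W[:,1]>y0)&(W[:,1]<y1)&(W[:,2]>z0)&(W[:,2]<z1);return W[m]
    def rep(t,P):
        if len(P)<4:print(n,t,len(P));return
        m=P.mean(0);r=cv2.minAreaRect(P[:,:2].astype(np.float32))
        u,s,v=np.linalg.svd(P[:,:2]-m[:2],full_matrices=False);d=v[0]*np.sign(v[0,1])
        print(n,t,len(P),m.round(3),'yaw',round(np.arctan2(-d[0],d[1]),3),'min',P.min(0).round(3),'max',P.max(0).round(3))
    rep('railtop',sel(.54,.62,-.15,.17,.158,.172))
    rep('boards',sel(.5,.7,-.25,.3,.187,.2))
    rep('loosetop',sel(.56,.7,-.12,.06,.2,.24))
    rep('endtop',sel(.56,.7,.08,.22,.2,.24))
    rep('base',sel(.45,.7,-.25,.25,.01,.025))
    rep('widetop',sel(.3,.5,.12,.4,.165,.19))
    rep('wideall',sel(.3,.5,.12,.4,.06,.19))
    rep('block',sel(.3,.5,.12,.4,.04,.05))
    rep('jar',sel(.36,.48,0,.12,.05,.08))
    rep('pw',sel(.55,.66,.3,.42,.01,.06))
c=robot.capture('wrist');print(np.round(c['T_tool_cam'],3).tolist(),c['vfov'])
E
```

```text
top0 railtop 737 [0.598 0.02  0.166] yaw 0.074 min [ 0.576 -0.15   0.158] max [0.614 0.169 0.172]
top0 boards 410 [0.599 0.035 0.194] yaw 0.072 min [ 0.558 -0.178  0.187] max [0.635 0.217 0.2  ]
top0 loosetop 245 [ 0.618 -0.019  0.215] yaw 0.077 min [ 0.609 -0.061  0.2  ] max [0.629 0.023 0.227]
top0 endtop 257 [0.604 0.159 0.214] yaw 0.142 min [0.562 0.115 0.2  ] max [0.615 0.211 0.226]
top0 base 3912 [0.583 0.011 0.018] yaw 0.109 min [ 0.45 -0.25  0.01] max [0.699 0.248 0.025]
top0 widetop 312 [0.416 0.288 0.175] yaw 0.241 min [0.395 0.218 0.165] max [0.437 0.354 0.185]
top0 wideall 857 [0.409 0.283 0.141] yaw 0.251 min [0.382 0.218 0.06 ] max [0.438 0.354 0.185]
top0 block 782 [0.418 0.267 0.045] yaw 0.273 min [0.364 0.19  0.04 ] max [0.472 0.368 0.05 ]
top0 jar 254 [0.423 0.057 0.063] yaw -1.04 min [0.401 0.034 0.053] max [0.445 0.078 0.072]
top0 pw 391 [0.61  0.37  0.021] yaw 0.204 min [0.565 0.301 0.01 ] max [0.657 0.411 0.054]
side0 railtop 730 [0.597 0.013 0.166] yaw 0.069 min [ 0.575 -0.144  0.158] max [0.62  0.17  0.172]
side0 boards 501 [0.602 0.014 0.194] yaw 0.065 min [ 
[... 235 characters left out ...]
 0.221]
side0 base 3786 [0.587 0.012 0.019] yaw 0.075 min [ 0.451 -0.179  0.01 ] max [0.667 0.218 0.025]
side0 widetop 250 [0.415 0.285 0.174] yaw 0.241 min [0.395 0.22  0.165] max [0.438 0.36  0.18 ]
side0 wideall 1281 [0.411 0.276 0.131] yaw 0.282 min [0.38  0.217 0.06 ] max [0.44 0.36 0.18]
side0 block 644 [0.409 0.262 0.046] yaw 0.417 min [0.363 0.189 0.04 ] max [0.474 0.36  0.05 ]
side0 jar 243 [0.422 0.055 0.061] yaw -0.477 min [0.4   0.034 0.05 ] max [0.445 0.082 0.068]
side0 pw 226 [0.608 0.369 0.022] yaw 1.011 min [0.58  0.342 0.01 ] max [0.644 0.405 0.048]
[[0.001, -0.966, -0.259, 0.067], [1.0, 0.001, 0.0, 0.0], [-0.0, -0.259, 0.966, -0.142], [0.0, 0.0, 0.0, 1.0]] 67.58493719191947
```

```bash
cat >> h.py <<'E'
def alpha(s):
    R=Ro.from_rotvec(s['tcp_rot']).as_matrix();return np.arctan2(R[1,0],R[0,0]),R
def plan(x,y,z,yaw):
    "shift in the tool's axes and roll to bring TCP to x,y,z with tool y along (cos yaw, sin yaw)"
    s=robot.get_state();a,R=alpha(s)
    print('plan',(R.T@(np.array([x,y,z])-s['eef_pos'])).round(4),'roll',round(a-(yaw+np.pi/2),3))
E
python3 -c "
from h import *
plan(.6205,-.091,.32,.07)"
```

```text
plan [-0.6177 -0.492  -0.0887] roll 1.182
```

Emit:
drive_tool(increments=[[[-0.12,-0.09,-0.09,0.2],[-0.618,-0.492,-0.089,1.182],[-0.618,-0.492,-0.089,1.182],[-0.618,-0.492,-0.089,1.182],[-0.618,-0.492,-0.089,1.182],[-0.618,-0.492,-0.089,1.182],[-0.618,-0.492,-0.089,1.182],[-0.618,-0.492,-0.089,1.182],[-0.618,-0.492,-0.089,1.182],[-0.618,-0.492,-0.089,1.182],[-0.618,-0.492,-0.089,1.182],[-0.618,-0.492,-0.089,1.182],[-0.618,-0.492,-0.089,1.182],[-0.618,-0.492,-0.089,1.182],[-0.618,-0.492,-0.089,1.182],[-0.618,-0.492,-0.089,1.182],[-0.618,-0.492,-0.089,1.182]]], claw=0)

```text
time_s: 3.38
eef_pos: [0.6203, -0.09, 0.3208]
tcp_rot: [2.14, 2.299, 0.0]
force: [-0.1, -0.2, 0.0]
grip_width: -0.002
finger_force: 0.0
```

```bash
cat > look.py <<'E'
import sys
from h import *
s=robot.get_state();c=robot.capture('wrist');W=cloud(c,s)
n=sys.argv[1];cv2.imwrite(f'pics/{n}.png',c['frame']);np.save(n+'.npy',W)
a,_=alpha(s);print(round(s['time_s'],2),np.round(s['eef_pos'],4),'yaw',round(a-np.pi/2,3),'F',np.round(s['force'],1),'w',s['grip_width'])
P=W.reshape(-1,3);P=P[~np.isnan(P[:,0])]
def rep(t,x0,x1,y0,y1,z0,z1):
    m=(P[:,0]>x0)&(P[:,0]<x1)&(P[:,1]>y0)&(P[:,1]<y1)&(P[:,2]>z0)&(P[:,2]<z1);Q=P[m]
    if len(Q)<9:print(t,len(Q));return
    (cx,cy),(w,h),_=cv2.minAreaRect(Q[:,:2].astype(np.float32))
    p=np.polyfit(Q[:,1],Q[:,0],1)
    print(t,len(Q),'mean',Q.mean(0).round(4),'line yaw',round(-np.arctan(p[0]),3),'rect c',round(cx,4),round(cy,4),'wh',round(w,4),round(h,4),'y',Q[:,1].min().round(4),Q[:,1].max().round(4),'zmax',Q[:,2].max().round(4))
rep('rail',.57,.62,-.15,.19,.16,.17)
rep('boardR',.55,.65,-.21,-.14,.188,.2)
rep('boardL',.55,.65,.17,.25,.188,.2)
rep('loose/row',.595,.66,-.16,.19,.205,.225)
rep('wide',.36,.47,.18,.4,.168,.18)
E
python3 look.py w1
```

```text
3.38 [ 0.6203 -0.09    0.3208] yaw 0.072 F [-0.1 -0.2  0. ] w -0.00182626019871558
rail 4178 mean [ 0.6006 -0.0226  0.1653] line yaw 0.074 rect c 0.6019 -0.0368 wh 0.0195 0.2263 y -0.1499 0.0762 zmax 0.17
boardR 97 mean [ 0.5894 -0.1632  0.1932] line yaw -0.201 rect c 0.5889 -0.165 wh 0.0118 0.0065 y -0.1707 -0.1594 zmax 0.1954
boardL 0
loose/row 2540 mean [ 0.6195 -0.0162  0.2157] line yaw 0.076 rect c 0.6196 -0.0179 wh 0.0129 0.0847 y -0.0602 0.0246 zmax 0.2186
wide 0
```

View pics/w1.png

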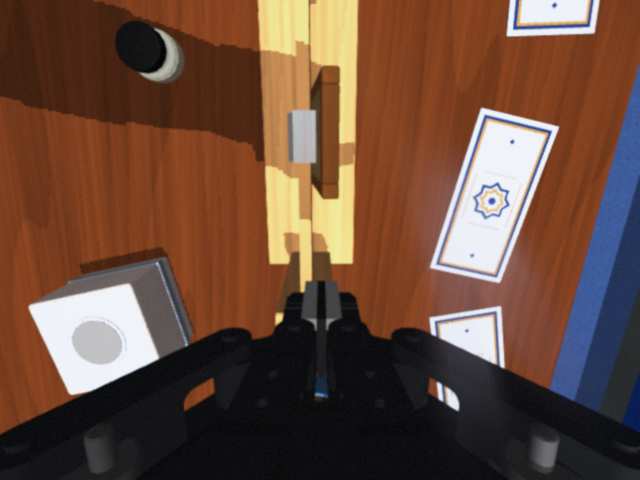

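Wrist view: image up is +y. The loose panel (x≈325, rows 67–197) has its right edge at y≈-0.060, and the finger is at rows ~300. The path is clear for the push.

Emit:
drive_tool(increments=[[[0,0,0.06,0],[0,0,0.12,0],[0,0,0.144,0],[0,0,0.144,0],[0.008,0,0.144,0],[0.016,0,0.144,0],[0.023,0,0.144,0],[0.03,0,0.144,0],[0.038,0,0.144,0],[0.046,0,0.144,0],[0.054,0,0.144,0],[0.062,0,0.144,0],[0.07,0,0.144,0],[0.078,0,0.144,0],[0.086,0,0.144,0],[0.094,0,0.144,0],[0.1,0,0.144,0],[0.1,0,0.144,0]]])

```text
time_s: 5.68
eef_pos: [0.6145, 0.009, 0.1772]
tcp_rot: [2.141, 2.297, 0.002]
force: [1.0, -3.0, 4.7]
grip_width: 0.005
finger_force: 1.1
```

```bash
python3 look.py w2
```

```text
5.67 [0.6145 0.009  0.1772] yaw 0.07 F [ 1.  -3.   4.7] w 0.004650311716460969
rail 9680 mean [0.5941 0.0699 0.1658] line yaw 0.067 rect c 0.5954 0.0598 wh 0.0205 0.1357 y -0.0081 0.1277 zmax 0.17
boardR 0
boardL 0
loose/row 15822 mean [0.6138 0.0588 0.2162] line yaw 0.041 rect c 0.6094 0.0505 wh 0.0499 0.1051 y -0.0026 0.1061 zmax 0.225
wide 0
```

View pics/w2.png

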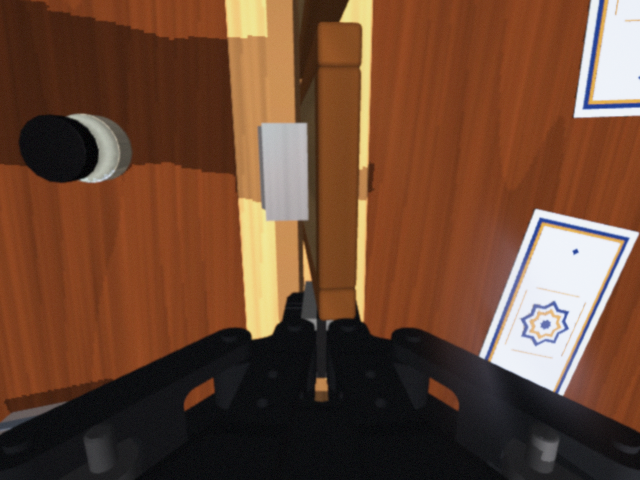

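The panel slides square on the rail (rows 20–320), and its far edge is now ~10 mm short of the end panel. I'll push on gently.

Emit:
drive_tool(increments=[[[0.004,0,0,0],[0.008,0,0,0],[0.011,0,0,0],[0.014,0,0,0],[0.014,0,0,0]]])

```text
time_s: 6.35
eef_pos: [0.6138, 0.0203, 0.1775]
tcp_rot: [2.14, 2.293, -0.003]
force: [1.3, -10.0, 8.5]
grip_width: 0.005
finger_force: 5.0
```

Emit:
drive_tool(increments=[[[-0.01,0,0,0],[-0.05,0,0,0],[-0.05,0,-0.06,0],[-0.05,0,-0.12,0],[0.02,0,-0.16,0],[0.02,0,-0.16,0],[0.02,0,-0.16,0]]])

```text
time_s: 7.22
eef_pos: [0.611, 0.0436, 0.3357]
tcp_rot: [-2.139, -2.299, 0.001]
force: [-0.7, -0.8, -1.0]
grip_width: 0.001
finger_force: 0.0
```

```bash
python3 look.py w3;python3 - <<'E'
from h import *
W=np.load('w3.npy').reshape(-1,3)
plan(.415,.287,.32,.245)
# stand frame row of panel tops
psi=.072;M=np.array([.5975,.0195])
d=W[:,:2]-M;y=-d[:,0]*np.sin(psi)+d[:,1]*np.cos(psi);x=d[:,0]*np.cos(psi)+d[:,1]*np.sin(psi)
for t,z0,z1,x0,x1 in [('panels',.205,.225,.008,.04),('boards',.188,.2,-.025,.025),('rail',.161,.169,-.012,.012)]:
    m=(W[:,2]>z0)&(W[:,2]<z1)&(x>x0)&(x<x1)&(abs(y)<.2)
    h,e=np.histogram(y[m],bins=np.arange(-.2,.2025,.0025))
    print(t,[(round(a*1000,1),int(k)) for a,k in zip(e,h) if k][:200] if t!='rail' else (x[m].min(),x[m].max(),np.median(x[m]),np.polyfit(y[m],x[m],1)))
E
```

```text
7.22 [0.611  0.0436 0.3357] yaw 0.072 F [-0.7 -0.8 -1. ] w 0.0006294207574197902
rail 4164 mean [0.5915 0.1023 0.1661] line yaw 0.072 rect c 0.5931 0.0825 wh 0.0197 0.2165 y -0.0258 0.19 zmax 0.17
boardR 0
boardL 629 mean [0.5802 0.199  0.1934] line yaw 0.633 rect c 0.5784 0.1867 wh 0.0379 0.0359 y 0.1701 0.2053 zmax 0.1998
loose/row 4229 mean [0.6096 0.1176 0.2154] line yaw 0.08 rect c 0.6101 0.1116 wh 0.013 0.1575 y 0.033 0.19 zmax 0.2184
wide 0
plan [ 0.2576 -0.1778  0.0152] roll -0.174
panels [(np.float64(10.0), 8), (np.float64(12.5), 44), (np.float64(15.0), 59), (np.float64(17.5), 54), (np.float64(20.0), 58), (np.float64(22.5), 50), (np.float64(25.0), 55), (np.float64(27.5), 58), (np.float64(30.0), 52), (np.float64(32.5), 54), (np.float64(35.0), 58), (np.float64(37.5), 56), (np.float64(40.0), 52), (np.float64(42.5), 63), (np.float64(45.0), 58), (np.float64(47.5), 60), (np.float64(50.0), 65), (np.float64(52.5), 53), (np.float64(55.0), 71), (np.float64(57.5), 54), (np.float64(60.0), 68), (np.float64(62.5), 57), (np.float64(65.0), 70), (np.float64(67.5), 55), (np.float64(70.0), 71)
[... 2179 characters left out ...]
130.0), 5), (np.float64(132.5), 3), (np.float64(135.0), 4), (np.float64(137.5), 5), (np.float64(140.0), 6), (np.float64(142.5), 6), (np.float64(145.0), 8), (np.float64(147.5), 5), (np.float64(150.0), 7), (np.float64(152.5), 8), (np.float64(155.0), 5), (np.float64(157.5), 8), (np.float64(160.0), 9), (np.float64(162.5), 6), (np.float64(165.0), 10), (np.float64(167.5), 7), (np.float64(170.0), 10), (np.float64(172.5), 6), (np.float64(175.0), 8), (np.float64(177.5), 5), (np.float64(180.0), 257), (np.float64(182.5), 235), (np.float64(185.0), 41)]
rail (np.float64(-0.01199727438830159), np.float64(0.009861403128478947), np.float64(-0.00021842720253902525), array([-1.14878424e-03,  7.27031309e-05]))
```

View pics/w3.png

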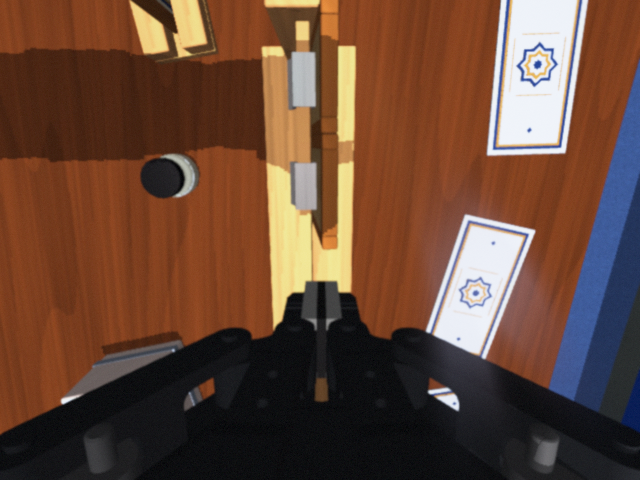

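The row is closed from the end board: both narrow panels are contiguous (rows 0–248, joint at ~130), spanning stand y = +10 to +180. Next is the wide panel.

Emit:
drive_tool(increments=[[[0.258,-0.178,0.015,-0.174],[0.258,-0.178,0.015,-0.174],[0.258,-0.178,0.015,-0.174],[0.258,-0.178,0.015,-0.174],[0.258,-0.178,0.015,-0.174],[0.258,-0.178,0.015,-0.174],[0.258,-0.178,0.015,-0.174],[0.258,-0.178,0.015,-0.174]]], claw=60)

```text
time_s: 8.28
eef_pos: [0.4166, 0.286, 0.3207]
tcp_rot: [1.938, 2.473, -0.002]
force: [0.0, 0.1, -0.1]
grip_width: 0.599
finger_force: 0.0
```

```bash
python3 look.py w4
```

```text
8.28 [0.4166 0.286  0.3207] yaw 0.242 F [ 0.   0.1 -0.1] w 0.5991897350831801
rail 208 mean [0.5988 0.126  0.166 ] line yaw 0.182 rect c 0.6001 0.1248 wh 0.0105 0.0396 y 0.1045 0.1424 zmax 0.1699
boardR 0
boardL 0
loose/row 514 mean [0.6057 0.1366 0.2135] line yaw 0.1 rect c 0.6066 0.1552 wh 0.0134 0.0686 y 0.1214 0.1899 zmax 0.2182
wide 2425 mean [0.4147 0.2932 0.1742] line yaw 0.237 rect c 0.4159 0.2892 wh 0.0118 0.1388 y 0.2207 0.3578 zmax 0.1764
```

View pics/w4.png

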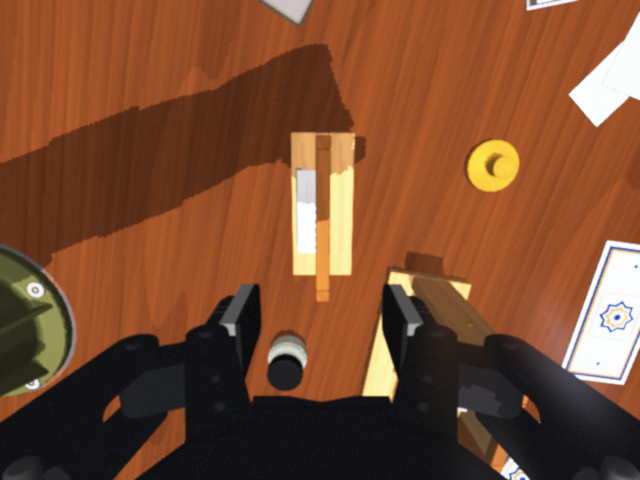

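Wrist view: the wide panel's top edge runs along column ~322, rows 135–300, with the strip on its left (−x) side. It is nearly centred under the gripper, offset by 3 mm along the panel.

Emit:
drive_tool(increments=[[[0.003,0,0.06,0],[0.003,0,0.12,0],[0.003,0,0.16,0],[0.003,0,0.19,0],[0.003,0,0.19,0],[0.003,0,0.19,0]]])

```text
time_s: 9.07
eef_pos: [0.4162, 0.2902, 0.1325]
tcp_rot: [1.936, 2.474, 0.002]
force: [0.4, 0.5, 0.3]
grip_width: 0.599
finger_force: 0.0
```

Emit:
drive_tool(increments=[[[0,0,0,0],[0,0,0,0],[0,0,0,0],[0,0,0,0],[0,0,0,0],[0,0,0,0]]], claw=0, grip_force=60)

```text
time_s: 9.82
eef_pos: [0.4159, 0.2909, 0.1325]
tcp_rot: [1.934, 2.475, 0.004]
force: [0.5, -0.7, 6.4]
grip_width: 0.135
finger_force: 59.6
```

Emit:
drive_tool(increments=[[[0,0,-0.01,0],[0,0,-0.03,0],[0,0,-0.06,0],[0,0,-0.1,0],[0,0,-0.14,0],[0,0,-0.18,0],[0,0,-0.215,0],[0,0,-0.215,0],[0,0,-0.215,0]]])

```text
time_s: 10.95
eef_pos: [0.4144, 0.2901, 0.3453]
tcp_rot: [-1.934, -2.475, 0.002]
force: [-0.1, -0.0, -2.7]
grip_width: 0.134
finger_force: 59.2
```

```bash
python3 -c "
from h import *
s=robot.get_state();print(s['eef_pos'],s['force'],s['grip_width'],s['finger_force'])
plan(.6164,-.0543,.345,.072)"
```

```text
[0.41443541 0.29010036 0.34534053] [-0.13189833 -0.01438957 -2.74387072] 0.13353693421536755 59.15901482105255
plan [-3.830e-01  1.127e-01  3.000e-04] roll 0.172
```

Emit:
drive_tool(increments=[[[-0.02,0.006,-0.01,0.0],[-0.06,0.018,-0.015,0.03],[-0.11,0.032,-0.015,0.06],[-0.16,0.047,-0.015,0.09],[-0.21,0.062,-0.015,0.12],[-0.26,0.077,-0.015,0.14],[-0.31,0.091,-0.015,0.16],[-0.35,0.103,-0.015,0.172],[-0.375,0.11,-0.015,0.172],[-0.383,0.113,-0.015,0.172],[-0.383,0.113,-0.015,0.172],[-0.383,0.113,-0.015,0.172]]])

```text
time_s: 12.45
eef_pos: [0.6166, -0.0529, 0.3611]
tcp_rot: [-2.138, -2.3, 0.0]
force: [0.3, 0.0, -2.8]
grip_width: 0.129
finger_force: 59.1
```

```bash
python3 look.py w5; cat > meas.py <<'E'
import sys
from h import *
W=np.load(sys.argv[1]+'.npy').reshape(-1,3);s=robot.get_state();a,R=alpha(s);e=np.array(s['eef_pos'])
d=W-e
t=R[:,0];n=R[:,1]   # tool x (along +y), tool y (+x)
L=d@t;N=d@n;H=d[:,2]
def f(name,m):
    m&=~np.isnan(L)
    if m.sum()<10:print(name,m.sum());return
    p=np.polyfit(L[m],N[m],1);q=np.percentile
    print(name,m.sum(),'slope',p[0].round(4),'N at 0',p[1].round(4),'N range',q(N[m],[3,97]).round(4),'L',q(L[m],[0.5,99.5]).round(4),'H',q(H[m],50).round(4))
f('held top',(abs(N)<.012)&(H>.035)&(H<.05)&(L>.02)&(L<.09))
z=W[:,2]
f('rail',(abs(N+.012)<.02)&(z>.161)&(z<.169)&(L<float(sys.argv[2]))&(L>-.11))
f('row',(abs(N)<.025)&(z>.21)&(z<.222)&(L>.06))
E
python3 meas.py w5 .2
```

```text
12.45 [ 0.6166 -0.0529  0.3611] yaw 0.073 F [ 0.3  0.  -2.8] w 0.1291017953803073
rail 2189 mean [0.5936 0.0749 0.166 ] line yaw 0.069 rect c 0.5941 0.0726 wh 0.022 0.109 y 0.0175 0.1271 zmax 0.1699
boardR 0
boardL 0
loose/row 2081 mean [0.6132 0.0733 0.2154] line yaw 0.071 rect c 0.6135 0.0728 wh 0.0128 0.0808 y 0.0322 0.1126 zmax 0.2184
wide 0
held top 6759 slope 0.0014 N at 0 -0.0011 N range [-0.0066  0.0045] L [0.0203 0.0678] H 0.0414
rail 2089 slope 0.0013 N at 0 -0.0137 N range [-0.0215 -0.0046] L [0.0728 0.1804] H -0.1957
row 1976 slope -0.0005 N at 0 0.0061 N range [0.0004 0.0118] L [0.0852 0.1635] H -0.1456
```

View pics/w5.png

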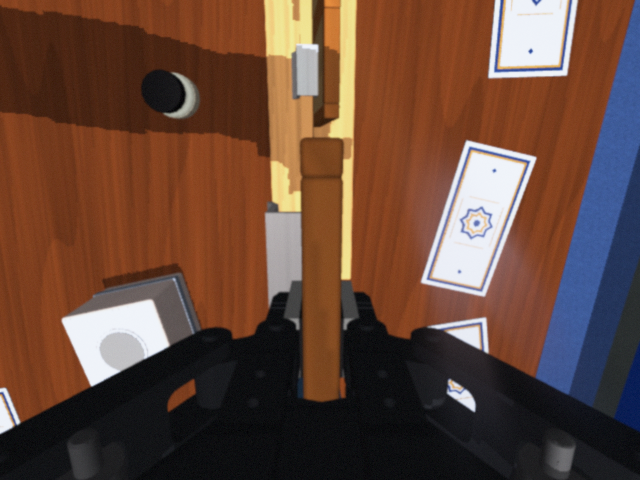

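The held panel (column ~322, rows 138–400) is square to the rail, with its strip on the left, and the row's edge is ahead at row ~118. I'll measure the rail centre on its bare stretches.

```bash
python3 - <<'E'
from h import *
s=robot.get_state();a,R=alpha(s);e=np.array(s['eef_pos'])
for n,L0,L1 in [('w5',.07,.105),('w3',-.01,.085),('w1',-.09,-.015)]:
    W=np.load(n+'.npy').reshape(-1,3);d=W-e;L=d@R[:,0];N=d@R[:,1]
    m=(abs(N+.0135)<.02)&(abs(W[:,2]-.165)<.003)&(L>L0)&(L<L1)
    for lo in np.linspace(L0,L1,4)[:-1]:
        k=m&(L>=lo)&(L<lo+(L1-L0)/3)
        if k.sum()>9:print(n,k.sum(),round(lo,3),np.percentile(N[k],[3,25,50,75,97]).round(4))
E
```

```text
w5 123 0.07 [-0.0191 -0.0173 -0.0146 -0.0119 -0.0101]
w5 155 0.082 [-0.019  -0.0167 -0.0144 -0.0118 -0.0046]
w5 156 0.093 [-0.0188 -0.017  -0.0144 -0.0117 -0.0099]
w3 186 0.022 [-0.0191 -0.0174 -0.0155 -0.0126 -0.0098]
w3 365 0.053 [-0.0188 -0.0168 -0.0142 -0.0115 -0.0096]
w1 277 -0.09 [-0.0183 -0.0165 -0.0139 -0.0113 -0.0094]
w1 337 -0.065 [-0.0188 -0.0164 -0.0137 -0.0117 -0.0092]
w1 353 -0.04 [-0.0185 -0.0165 -0.014  -0.0115 -0.0091]
```

Emit:
drive_tool(increments=[[[0,0,0.02,0],[0,0,0.04,0],[0,0,0.06,0],[0,0,0.08,0],[0,0,0.1,0],[0,0,0.12,0],[0,0,0.135,0],[0,0,0.145,0],[0,0,0.145,0]]])

```text
time_s: 13.62
eef_pos: [0.6168, -0.0537, 0.2158]
tcp_rot: [-2.139, -2.3, 0.001]
force: [0.4, 0.2, -1.8]
grip_width: 0.132
finger_force: 59.0
```

```bash
python3 look.py w6|head -1; python3 meas.py w6 .105; python3 - <<'E'
from h import *
s=robot.get_state();a,R=alpha(s);e=np.array(s['eef_pos'])
W=np.load('w6.npy').reshape(-1,3);d=W-e;L=d@R[:,0];N=d@R[:,1]
m=(abs(N+.0135)<.02)&(abs(W[:,2]-.165)<.003)&(L>.07)&(L<.105)
print(m.sum(),np.percentile(N[m],[3,25,50,75,97]).round(4))
E
```

```text
13.62 [ 0.6168 -0.0537  0.2158] yaw 0.072 F [ 0.4  0.2 -1.8] w 0.1320920560101552
held top 6792 slope 0.0006 N at 0 -0.0014 N range [-0.0069  0.0042] L [0.0203 0.068 ] H 0.041
rail 2648 slope 0.0129 N at 0 -0.0157 N range [-0.0194 -0.005 ] L [-0.0872  0.1047] H -0.0522
row 3142 slope 0.0033 N at 0 0.0054 N range [-0.      0.0117] L [0.086  0.1145] H -0.0007
1538 [-0.0195 -0.0172 -0.0145 -0.0119 -0.0049]
```

Emit:
drive_tool(increments=[[[0,0.0005,0.006,0],[0,0.0005,0.012,0],[0,0.0005,0.018,0],[0,0.0005,0.024,0],[0,0.0005,0.03,0],[0,0.0005,0.035,0],[0,0.0005,0.038,0],[0,0.0005,0.038,0]]])

```text
time_s: 14.68
eef_pos: [0.6176, -0.054, 0.1781]
tcp_rot: [-2.14, -2.3, 0.0]
force: [0.1, -0.8, -1.6]
grip_width: 0.131
finger_force: 59.2
```

Emit:
drive_tool(increments=[[[0,0,0.001,0],[0,0,0.002,0],[0,0,0.003,0],[0,0,0.003,0]]])

```text
time_s: 15.18
eef_pos: [0.6178, -0.054, 0.1755]
tcp_rot: [2.14, 2.3, 0.0]
force: [-0.0, 0.1, -0.4]
grip_width: 0.132
finger_force: 59.3
```

Emit:
drive_tool(increments=[[[0.003,0,0,0],[0.006,0,0,0],[0.009,0,0,0],[0.012,0,0,0],[0.015,0,0,0],[0.016,0,0,0],[0.016,0,0,0]]])

```text
time_s: 16.05
eef_pos: [0.6167, -0.0379, 0.1755]
tcp_rot: [2.14, 2.3, 0.001]
force: [-0.5, -2.0, 3.4]
grip_width: 0.13
finger_force: 59.8
```

Emit:
drive_tool(increments=[[[0.001,0,0,0],[0.002,0,0,0],[0.003,0,0,0],[0.003,0,0,0]]])

```text
time_s: 16.55
eef_pos: [0.6166, -0.0358, 0.1755]
tcp_rot: [2.14, 2.298, -0.001]
force: [1.0, -6.0, 3.7]
grip_width: 0.136
finger_force: 60.1
```

```bash
python3 look.py w7; python3 meas.py w7 -.2
```

```text
16.55 [ 0.6166 -0.0358  0.1755] yaw 0.071 F [ 1.  -6.   3.7] w 0.13563864173230933
rail 10202 mean [0.5963 0.0304 0.1664] line yaw 0.039 rect c 0.599 -0.007 wh 0.0196 0.1749 y -0.094 0.0808 zmax 0.17
boardR 0
boardL 0
loose/row 20493 mean [0.6149 0.009  0.2168] line yaw 0.023 rect c 0.6128 0.0066 wh 0.0559 0.117 y -0.0515 0.0672 zmax 0.225
wide 0
held top 10926 slope 0.1197 N at 0 -0.0057 N range [-0.0063  0.0102] L [0.0204 0.0897] H 0.0412
rail 0
row 7798 slope 0.1286 N at 0 -0.0065 N range [-0.0047  0.0108] L [0.0603 0.1006] H 0.0404
```

View pics/w7.png

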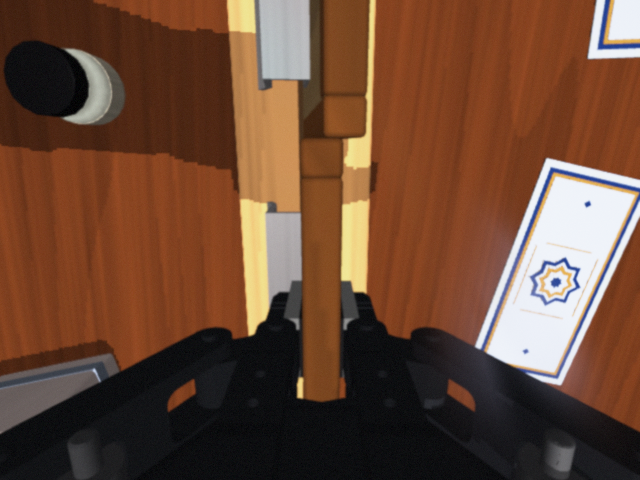

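The wide panel touches the loose one (edges at rows ~138/136), held upright against the leaning neighbour. I'll let go, then close the row with the shut fingers.

Emit:
drive_tool(increments=[[[-0.001,0,0,0],[-0.001,0,0,0],[-0.001,0,0,0],[-0.001,0,0,0]]], claw=20, grip_force=20)

```text
time_s: 17.1
eef_pos: [0.6162, -0.0357, 0.1751]
tcp_rot: [-2.139, -2.3, 0.0]
force: [-0.1, -0.3, -0.9]
grip_width: 0.202
finger_force: 0.0
```

Emit:
drive_tool(increments=[[[0,0,0,0],[0,0,0,0],[0,0,0,0],[0,0,-0.02,0],[0,0,-0.05,0],[0,0,-0.1,0],[-0.05,0,-0.16,0],[-0.115,0,-0.16,0],[-0.115,0,-0.16,0],[-0.115,0,-0.16,0]]], claw=50)

```text
time_s: 18.35
eef_pos: [0.6245, -0.1514, 0.3348]
tcp_rot: [-2.142, -2.297, -0.0]
force: [0.3, -0.5, -0.0]
grip_width: 0.503
finger_force: 0.0
```

Emit:
drive_tool(increments=[[[0,0,0,0],[0,0,0,0],[0,0,0,0],[0,0,0,0]]], claw=0)

```text
time_s: 18.85
eef_pos: [0.6247, -0.1501, 0.3353]
tcp_rot: [-2.139, -2.301, -0.0]
force: [-0.4, -0.4, -0.6]
grip_width: 0.001
finger_force: 0.0
```

```bash
python3 look.py w8; python3 - <<'E'
from h import *
s=robot.get_state();a,R=alpha(s);e=np.array(s['eef_pos'])
W=np.load('w8.npy').reshape(-1,3);d=W-e;L=d@R[:,0];N=d@R[:,1]
for z0,z1,t in [(.2,.225,'tops'),(.188,.2,'board')]:
    m=(abs(N)<.035)&(W[:,2]>z0)&(W[:,2]<z1)&(abs(L)<.4)
    h,b=np.histogram(L[m],bins=np.arange(-.1,.4,.01))
    print(t,[(round(x*1000),int(k),np.round(1000*N[m&(L>=x)&(L<x+.01)].mean(),1)) for x,k in zip(b,h) if k])
    if t=='tops':print(L[m].min())
E
```

```text
18.85 [ 0.6247 -0.1501  0.3353] yaw 0.073 F [-0.4 -0.4 -0.6] w 0.0006694649116625584
rail 3842 mean [ 0.6018 -0.0516  0.1664] line yaw 0.079 rect c 0.6024 -0.0647 wh 0.0187 0.1713 y -0.1499 0.0211 zmax 0.17
boardR 1360 mean [ 0.6112 -0.1664  0.1939] line yaw -0.386 rect c 0.611 -0.1672 wh 0.0497 0.0186 y -0.1775 -0.1562 zmax 0.1964
boardL 0
loose/row 3183 mean [ 0.6184 -0.0477  0.2165] line yaw 0.075 rect c 0.6186 -0.0507 wh 0.0122 0.1136 y -0.1075 0.0055 zmax 0.2192
wide 0
tops [(40, 165, np.float64(1.3)), (50, 255, np.float64(1.2)), (60, 237, np.float64(1.2)), (70, 251, np.float64(1.2)), (80, 276, np.float64(1.3)), (90, 276, np.float64(1.5)), (100, 287, np.float64(1.4)), (110, 297, np.float64(1.3)), (120, 317, np.float64(1.0)), (130, 324, np.float64(0.9)), (140, 331, np.float64(1.0)), (150, 169, np.float64(0.8))]
0.04303517373326527
board [(-30, 291, np.float64(-12.7)), (-20, 643, np.float64(-12.2)), (-10, 306, np.float64(-12.4)), (40, 8, np.float64(-5.4)), (50, 10, np.float64(-5.5)), (60, 13, np.float64(-5.5)), (70, 13, np.float64(-5.5)), (80, 14, np.float64(-5.5)), (90, 15, np.float64(-5.4)), (100, 15, np.float64(-5.4)), (110, 15, np.float64(-5.3)), (120, 3, np.float64(-5.3))]
```

View pics/w8.png

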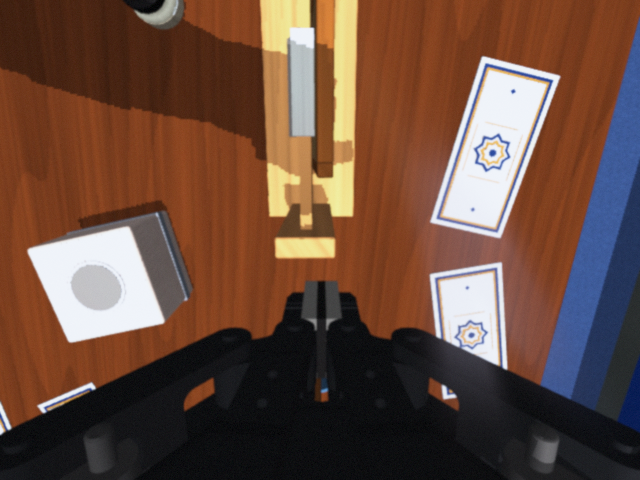

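The wide panel hangs freely, with its right edge at row ~177, 43 mm ahead of the finger. The board's inner edge is at row ~237. The finger fits between them.

Emit:
drive_tool(increments=[[[0.019,0.001,0.0,0],[0.019,0.001,0.06,0],[0.019,0.001,0.12,0],[0.019,0.001,0.157,0],[0.019,0.001,0.157,0],[0.023,0.001,0.157,0],[0.027,0.001,0.157,0],[0.03,0.001,0.157,0],[0.032,0.001,0.157,0],[0.034,0.001,0.157,0],[0.034,0.001,0.157,0]]])

```text
time_s: 20.27
eef_pos: [0.6241, -0.1193, 0.1795]
tcp_rot: [2.138, 2.295, -0.004]
force: [0.4, -8.3, 4.0]
grip_width: -0.001
finger_force: 4.1
```

Emit:
drive_tool(increments=[[[0.001,0,0,0],[0.002,0,0,0],[0.002,0,0,0]]])

```text
time_s: 20.65
eef_pos: [0.6241, -0.1193, 0.1796]
tcp_rot: [2.138, 2.291, -0.007]
force: [1.1, -14.7, 1.2]
grip_width: 0.002
finger_force: 7.0
```

Emit:
drive_tool(increments=[[[-0.002,0,0,0],[-0.005,0,0,0],[-0.012,0,0,0],[-0.014,0,0,0],[-0.014,0,-0.05,0],[-0.014,0,-0.11,0],[0.05,0,-0.17,0],[0.11,0,-0.2,0],[0.11,0,-0.2,0],[0.11,0,-0.2,0]]])

```text
time_s: 21.9
eef_pos: [0.6156, -0.0031, 0.3798]
tcp_rot: [2.135, 2.302, 0.003]
force: [0.3, -0.8, -0.5]
grip_width: -0.001
finger_force: 0.0
```

```bash
python3 look.py w9; python3 - <<'E'
from h import *
W=np.load('w9.npy').reshape(-1,3)
psi=.072;M=np.array([.5975,.0195]);d=W[:,:2]-M
y=-d[:,0]*np.sin(psi)+d[:,1]*np.cos(psi);x=d[:,0]*np.cos(psi)+d[:,1]*np.sin(psi)
m=(W[:,2]>.2)&(W[:,2]<.225)&(x>.005)&(x<.04)&(abs(y)<.2)
ys=np.sort(y[m]);g=np.diff(ys);i=np.argsort(g)[-4:]
print('tops',ys[0].round(4),ys[-1].round(4),'largest gaps',[(ys[k].round(4),g[k].round(4)) for k in i])
E
```

```text
21.9 [ 0.6156 -0.0031  0.3798] yaw 0.075 F [ 0.3 -0.8 -0.5] w -0.0010328737422177243
rail 4598 mean [0.5941 0.0612 0.1666] line yaw 0.067 rect c 0.595 0.0465 wh 0.0197 0.2751 y -0.091 0.1843 zmax 0.17
boardR 0
boardL 8
loose/row 4211 mean [0.6124 0.0664 0.2158] line yaw 0.054 rect c 0.6135 0.0556 wh 0.0162 0.2231 y -0.0559 0.167 zmax 0.2188
wide 0
tops -0.0767 0.1509 largest gaps [(np.float64(0.0421), np.float64(0.0007)), (np.float64(0.1466), np.float64(0.0009)), (np.float64(0.1475), np.float64(0.0009)), (np.float64(0.149), np.float64(0.0019))]
```

View pics/w9.png

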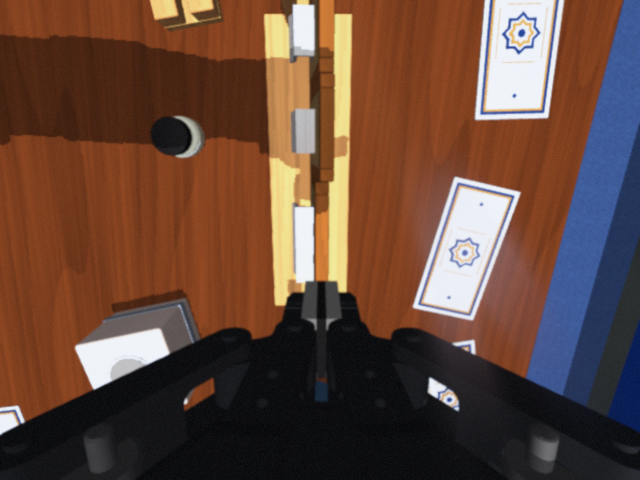

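The row is closed: there is no gap over 1 mm at either joint (rows ~70 and ~183). The wide panel's right edge is at stand y ≈ -130, as expected, and the gripper is clear.

```bash
python3 -c "
from station import robot
print(robot.hand_in())"
```

```text
the job is handed in; nothing more can be done
None
```

The job is handed in (no verdict was returned): all three panels hang in a closed row from the left end board, the gripper is clear of everything, and no move went near the ink jar, pen pot, paperweight or tissue box.

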